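# Pop the label printer's cover with its flush release key

## Task

The label printer on the packing bench has run out of labels and its cover must be opened. Feel along the flat strip in front of the cover for the flush release key, press it gently but fully down so that the catch lets go and the cover springs ajar, then take the hand away. Leave the cover ajar just as its spring leaves it, and do not shift the label roll, the carton or the hand scanner that stand around the printer.

Things in the scene. Friction and masses are not known exactly. Their poses are not given: they have to be found in the camera images.
- printer: Desktop label printer, light grey shell on a dark base, fixed to the bench: 300 deep (x), 264 wide (y), 170 high. Origin at the centre of its underside, z up, front (robot's side) -x. Its flat level top is 170 above the bench: from the front a 4 lip, the 56 deep strip (local x -146 to -90), the cover with a smoked window (local x -87 to 119), the rear spine.
- strip_mid (a point): Middle of the strip's surface, 170 above the bench; axes as the printer's. The strip is 56 (x) by 240 (y), plain shell grey, in four equal sections centred at y -90, -30, 30 and 90 from here. One of them, differing from start to start, has the release key in its middle: its place is not reported but can be felt, or seen as a fine outline. The other three are rigid.
- release (a joint): Travel of the release key, m: 0 at rest, 0.006 fully down (printer's -z). A plain grey rectangle 40 (x) by 52 (y) in an opening 42 by 54, face 2 below the strip. Sprung: 1.5 N starts it, 5 N takes it fully down; it comes up by itself. The catch lets go at about 0.004. What presses it must fit in the opening, as closed fingertips along y do; on the surround nothing gives.
- cover (a joint): Angle of the cover in rad: 0 shut and latched; grows as its front edge rises about the hinge at the printer's rear (local x 120, z 165). Released, its spring raises it in about a second to about 0.32 (front edge about 65 up) and holds it there; pushed, it would swing on to 1.4.
- cover_edge (a point): Middle of the cover's front edge, on its upper face; it lies 31 behind the strip's middle line while the cover is shut, and rises with the cover.
- roll: Bystander: new roll of paper labels, 96 across and 104 high, standing on end beside the printer; origin at the centre of its underside.
- carton: Bystander: white medicine carton with a pale band, 115 by 68 by 52 high; origin at the centre of its underside.
- scanner: Bystander: dark hand scanner lying on its side, head 105 by 62 and handle 105 long towards its -y, 34 high; origin under the middle of the head.

How it is judged (in metres and radians):
On the way, in this order (a step that is already met when the one before it is completed fails the run):
1. the release key is pressed down (value of joint release above 0.0035 m).
2. the cover has sprung ajar (value of joint cover above 0.22 rad), for 0.1 s.
At the end, for the whole second after the job is handed in: The cover stands ajar and still, between 0.22 and 0.5 rad; the release key has come back up (less than 1.5 mm down); roll, carton and scanner are within 15 mm of where they stood (value of joint cover between 0.22 and 0.5 rad and velocity of joint cover below 0.05 rad/s and value of joint release below 0.0015 m and distance of each of roll, carton, scanner from where it was at the start of the episode below 0.015 m); the robot touches nothing.
It fails at once if anything is pressed with more than 80 N (contact force between any of the fingers, the arm and anything else above 80 N).
It fails at once if the cover is pushed open beyond 0.5 rad, further than its spring takes it (value of joint cover above 0.5 rad).
It fails at once if the roll, the carton or the scanner is shifted or lifted by more than 15 mm (distance of any of roll, carton, scanner from where it was at the start of the episode above 0.015 m).
It also fails if it takes over 51 s, if anything falls off the work surface, if the arm or the gripper's body presses on something with over 40 N, if the wrist force passes 120 N, or if a joint passes its speed limit or range.

## Robot

A 6-joint arm with a two-finger parallel gripper is mounted at the origin on the work surface. World frame = base frame: x ahead of the robot, y to its left, z up, the work surface at z = 0. Lengths are in mm, angles in rad, forces in N, time in s.
With the tool pointing down it reaches from about 300 to 825 mm from the base axis. Payload 5.4 kg.
Tool frame: the origin (TCP) lies at the very end of the fingers, on their centre line; the grasp point (between the pads) lies 19 mm behind it; y points along the fingers, x is the direction in which the jaws open and shut, and the axes are right-handed (so a half turn about y gives the same grasp; the last joint's range is limited). The gripper opens to 92 mm and grips with 3 to 60 N. Pads are 20 mm wide; open, the fingers measure 128 mm over their backs; the gripper's body (75 mm by 189 mm) begins 69 mm behind the grasp point.
Start: joints at [-1.329, 0.158, 1.597, -0, 1.386, -0.21], TCP at [251.012, -517.3, 214.601] pointing down, gripper open.
Joint ranges: [-2.91, 2.91], [-0.94, 2.29], [0.18, 2.7], [-1.29, 4.43], [0.17, 2.64], [-3, 3]. Speed limits (rad/s): [2.57, 2.57, 3.14, 3.14, 3.14, 3.14].

## Interface

Orientations are given as [roll, pitch, yaw] about the fixed x, y, z axes, in that order (R = Rz(yaw) Ry(pitch) Rx(roll)).
In Python, from station import arm gives the robot as it stands. The module is installed in compiled form; this text tells all that it offers.
- The arm moves only by the shell command python3 -m pendant 'ROWS' [OPENING] [FORCE]. ROWS is JSON, a list of rows, each a list of 4 numbers: the shift along the world's x, y, z in mm, then the turn about the world's z in degrees. A call has 1 to 20 rows; each row is the pose to reach, as a shift and turn from the pose commanded when the call began; what a row does not reach only later rows make up. A row lasts 1/12 s, in which the tool goes at most 41.7 mm and 7.16 degrees, less where a joint would pass 70% of its speed; a pose out of reach is approached as far as the arm can. A call with a gripper value outside its range is refused whole. OPENING is the opening, from 0 (shut) to 1 (fully open), set as the call begins (- or left out, the last holds). The fingers move at their own pace and stop on an object; FORCE is the grip in N (left out, the last holds). Time passes only in rows, so rows that repeat a pose let the fingers close. It gives the time, the measured TCP pose, the force and the opening at its end, in the units of the state.
- arm.observe(): the state, without advancing time (a new reading comes with each control period).
- arm.snapshot(name): name is "scene" or "top" or "wrist"; returns (picture, depth): 400x640x3 uint8, blue, green, red; 400x640 float32, mm along the optical axis (not along the pixel's ray), 0 where there is no reading.
- arm.get_calibration(name): a dict with "vfov" (degrees; the focal length in pixels is half the picture's height over the tangent of half this angle, whatever the lens; pixels are square), "cx", "cy" (the principal point, pixels), "eye" and "rotation" of the camera in the world. Camera axes: x right, y up, looking along -z (the intrinsics and any distortion apply to the point x, -y, -z); pixel columns grow to the right and rows downward; lengths in mm; the calibration is good to about 2 mm. A picture is of the moment at which its call begins: read the wrist's pose just before it. get_calibration takes no time and is no camera call; for the wrist camera it gives the pose at the moment of the call.
- arm.hand_in(): hands the job in, once; it reports no verdict.
The state is a dict: "time_s": time; "joint_positions": joint angles; "qvel": joint speeds; "effort": joint torques, N m; "ee_pos": TCP position; "tcp_rot": TCP orientation; "contact_force": force on the tool from outside, world axes, zero at the start; "torque": the same for the moment, N m; "opening": finger opening in mm.
Only numpy, scipy, OpenCV 4.12 (cv2) and the standard library are available. Lean on these libraries where they do the work, as an engineer would, in place of code of your own. Each camera call takes 0.05 s, during which the arm holds its last target.

## Working session

There is one attempt and no reset: what is moved stays moved. The work goes in short steps, Python scripts to look and compute and a shell command to move; the robot and the scene stay as the last step left them, time stands still between calls to the robot, and variables do not carry over. Pictures are saved under pics/ and viewed, and the job is handed in when it is done.

```bash
mkdir -p pics
cat > h.py <<'E'
import numpy as np, cv2
from station import arm
def cal(n):
    c=arm.get_calibration(n); return c
def pt(c,u,v,z=None,d=None):
    f=200/np.tan(np.radians(c['vfov'])/2)
    r=np.array([(u-c['cx'])/f,-(v-c['cy'])/f,-1.0])
    R=np.array(c['rotation']).reshape(3,3);e=np.array(c['eye'])
    w=R@r
    if d is not None: return e+w*d
    return e+w*(z-e[2])/w[2]
def proj(c,p):
    f=200/np.tan(np.radians(c['vfov'])/2)
    R=np.array(c['rotation']).reshape(3,3);e=np.array(c['eye'])
    q=R.T@(np.array(p)-e); return c['cx']+f*q[0]/-q[2], c['cy']-f*q[1]/-q[2]
E
python3 - <<'E'
from h import *
for n in('scene','top'):
    c=cal(n);print(n,c)
    p,d=arm.snapshot(n);cv2.imwrite(f'pics/{n}0.png',p);np.savez(f'{n}0.npz',p=p,d=d)
print(arm.observe())
E
```

```text
scene {'vfov': 47.61164185983333, 'cx': 317.40077551934166, 'cy': 199.34128696417883, 'eye': array([444.35159195, 303.88952491, 996.88604796]), 'rotation': array([ 0.31145833, -0.00768676, -2.64280396])}
top {'vfov': 52.173721649286364, 'cx': 325.58422389107994, 'cy': 198.92125049452937, 'eye': array([ 540.83060442,   23.24099524, 1114.79543637]), 'rotation': array([ 0.02849348,  0.03432249, -1.57530387])}
{'time_s': 0.1, 'joint_positions': array([-1.32909471e+00,  1.58961738e-01,  1.59811705e+00,  5.76022774e-06,
        1.38620688e+00, -2.10105654e-01]), 'qvel': array([-0.00022871, -0.00149294, -0.00190328,  0.00034507, -0.00023524,
        0.00266071]), 'effort': array([-1.61258267e-04, -3.86506927e+01, -3.22958207e+01,  7.03478814e-02,
        3.40348436e-02, -4.52583413e-05]), 'ee_pos': array([ 250.88019918, -516.74604297,  213.72564853]), 'tcp_rot': array([-1.57043769,  0.0016546 , -1.11898983]), 'contact_force': array([ 0.54717709,  0.3650501 , -0.52832788]), 'torque': array([-0.01391294, -0.02869137, -0.01084395]), 'opening': 91.50502020856582}
```

```bash
sed -i "s/np.array(c\['rotation'\]).reshape(3,3)/Rot.from_euler('xyz',c['rotation']).as_matrix()/; s/^import.*/&\nfrom scipy.spatial.transform import Rotation as Rot/" h.py
python3 - <<'E'
from h import *
o=arm.observe();print(Rot.from_euler('xyz',o['tcp_rot']).as_matrix().round(2))
d=np.load('top0.npz')['d'];c=cal('top')
for v in range(40,400,60):print([tuple(pt(c,u,v,d=d[v,u]).round().astype(int)) for u in range(40,640,90)])
E
```

```text
[[ 0.44 -0.    0.9 ]
 [-0.9   0.    0.44]
 [-0.   -1.    0.  ]]
[(np.int64(1354), np.int64(1435), np.int64(-747)), (np.int64(1125), np.int64(734), np.int64(-237)), (np.int64(1120), np.int64(425), np.int64(-240)), (np.int64(1114), np.int64(120), np.int64(-239)), (np.int64(1106), np.int64(-180), np.int64(-234)), (np.int64(1100), np.int64(-475), np.int64(-233)), (np.int64(1308), np.int64(-1068), np.int64(-751))]
[(np.int64(1066), np.int64(1426), np.int64(-742)), (np.int64(851), np.int64(605), np.int64(5)), (np.int64(849), np.int64(353), np.int64(1)), (np.int64(846), np.int64(103), np.int64(-1)), (np.int64(842), np.int64(-143), np.int64(1)), (np.int64(541), np.int64(23), np.int64(1115)), (np.int64(805), np.int64(-558), np.int64(115))]
[(np.int64(666), np.int64(743), np.int64(159)), (np.int64(665), np.int64(527), np.int64(151)), (np.int64(668), np.int64(321), np.int64(108)), (np.int64(659), np.int64(91), np.int64(169)), (np.int64(677), np.int64(-141), np.int64(4)), (np.int64(676), np.int64(-385), np.int64(-3)), (np.int64(666), np.int64(-586), np.int64(62))]
[(np.int64(522), np.int64(734),
[... 243 characters left out ...]
), (np.int64(513), np.int64(-619), np.int64(-1))]
[(np.int64(225), np.int64(1416), np.int64(-746)), (np.int64(358), np.int64(584), np.int64(35)), (np.int64(352), np.int64(351), np.int64(1)), (np.int64(352), np.int64(105), np.int64(0)), (np.int64(353), np.int64(-139), np.int64(0)), (np.int64(353), np.int64(-378), np.int64(1)), (np.int64(353), np.int64(-614), np.int64(1))]
[(np.int64(-51), np.int64(1411), np.int64(-746)), (np.int64(199), np.int64(582), np.int64(37)), (np.int64(190), np.int64(351), np.int64(3)), (np.int64(287), np.int64(83), np.int64(307)), (np.int64(541), np.int64(23), np.int64(1115)), (np.int64(193), np.int64(-377), np.int64(-3)), (np.int64(195), np.int64(-611), np.int64(0))]
```

View pics/top0.png

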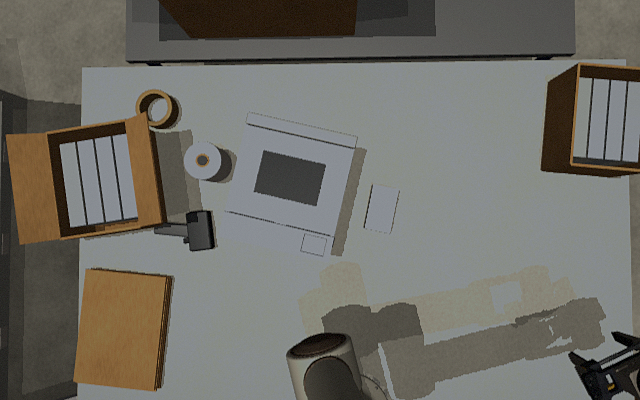

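View pics/scene0.png

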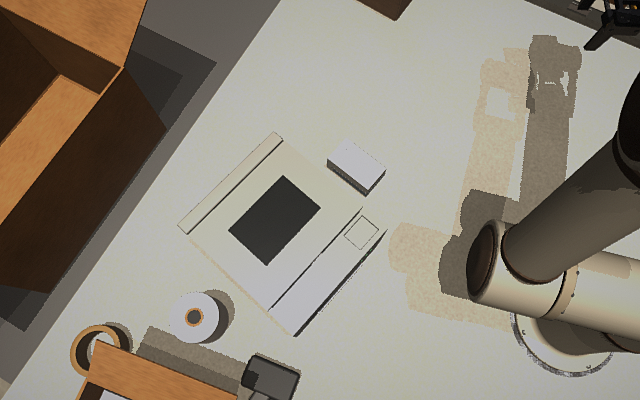

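The key outline shows in both views: at about (314,244) in the top view and (362,233) in the scene view. It is in the right-hand (-y) section. I'll zoom in and measure it.

Run:
```python
from h import *
a=cv2.imread('pics/top0.png')[190:270,210:370];b=cv2.imread('pics/scene0.png')[190:270,310:400]
cv2.imwrite('pics/z1.png',cv2.resize(a,None,fx=5,fy=5,interpolation=cv2.INTER_CUBIC))
cv2.imwrite('pics/z2.png',cv2.resize(b,None,fx=7,fy=7,interpolation=cv2.INTER_CUBIC))
d=np.load('top0.npz')['d'];c=cal('top')
m=np.zeros((400,640),np.uint8)
for v in range(100,270):
  for u in range(210,370):
    if d[v,u]>0 and 155<pt(c,u,v,d=d[v,u])[2]<185:m[v,u]=255
cv2.imwrite('pics/m.png',m)
k=max(cv2.findContours(m,0,1)[0],key=cv2.contourArea)
r=cv2.minAreaRect(k);bx=cv2.boxPoints(r)
P=np.array([pt(c,*q,z=170) for q in bx]);print(P.round(1),[np.linalg.norm(P[i]-P[i-1]).round(1) for i in range(4)],P.mean(0))
```

```text
[[483.7 308.  170. ]
 [777.9 238.  170. ]
 [713.2 -19.5 170. ]
 [422.7  51.3 170. ]] [np.float64(263.8), np.float64(302.4), np.float64(265.5), np.float64(299.0)] [599.39236262 144.489083   170.        ]
```

View pics/z1.png

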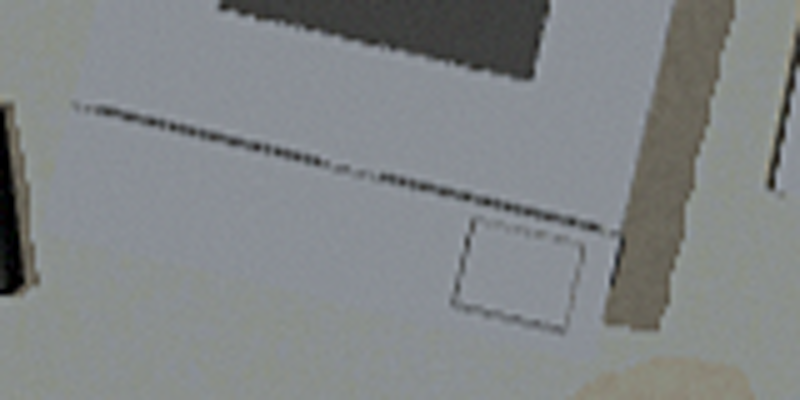

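View pics/z2.png

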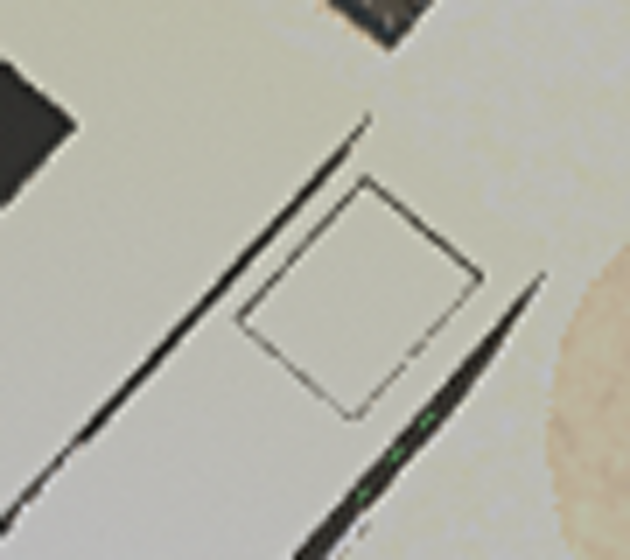

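Run:
```python
from h import *
T=np.array([(472,217),(585,243),(565,332),(453,305)])/5+(210,190)
S=np.array([(365,177),(483,277),(355,419),(237,318)])/7+(310,190)
Q=[np.array([pt(cal(n),*q,z=170) for q in X]) for n,X in(('top',T),('scene',S))]
for q in Q:print(q.round(1).tolist(),q.mean(0).round(1),[np.linalg.norm(q[i]-q[i-1]).round(1) for i in range(4)],
 [np.degrees(np.arctan2(*(q[i]-q[i-1])[:2][::-1])).round(1) for i in range(4)])
# ray intersection of centres
A=[];b=[]
M=np.zeros((3,3));v=np.zeros(3)
for n,X in(('top',T),('scene',S)):
    c=cal(n);e=np.array(c['eye']);w=pt(c,*X.mean(0),z=0)-e;w/=np.linalg.norm(w);Pm=np.eye(3)-np.outer(w,w);M+=Pm;v+=Pm@e
print('tri',np.linalg.solve(M,v))
a=np.radians(-13.4);ctr=np.array([599.4,144.5]);R=np.array([[np.cos(a),-np.sin(a)],[np.sin(a),np.cos(a)]])
print('model',[ (ctr+R@np.array([-118,y])).round(1) for y in(-90,-30,30,90)])
```

```text
[[488.4, 105.0, 170.0], [476.3, 52.7, 170.0], [435.3, 62.1, 170.0], [447.8, 113.9, 170.0]] [461.9  83.4 170. ] [np.float64(41.6), np.float64(53.6), np.float64(42.0), np.float64(53.3)] [np.float64(-12.4), np.float64(-103.1), np.float64(167.0), np.float64(76.5)]
[[476.5, 54.2, 170.0], [436.1, 63.9, 170.0], [448.8, 114.8, 170.0], [488.8, 105.5, 170.0]] [462.6  84.6 170. ] [np.float64(52.8), np.float64(41.5), np.float64(52.5), np.float64(41.1)] [np.float64(-103.5), np.float64(166.5), np.float64(76.0), np.float64(-13.0)]
tri [462.1216149   83.75586937 166.63773425]
model [array([463.8,  84.3]), array([477.7, 142.7]), array([491.6, 201. ]), array([505.5, 259.4])]
```

Both views agree with the printer model. The key centre is at about (462.3, 84), in the y = -90 section, and the printer yaw is about -13.2°. The outline measures 42 x 53 mm as expected. Next I'll close the gripper and go above the key, with the jaw axis along the printer's y (turn -39°).

```bash
python3 -m pendant '[[0,0,20,0],[5,20,45,-2],[16,54,66,-5],[28,88,66,-8],[40,122,66,-11],[52,156,66,-14],[64,190,66,-17],[76,224,66,-20],[88,258,66,-23],[100,292,66,-26],[112,326,66,-29],[124,360,66,-32],[136,394,66,-35],[148,428,66,-38],[160,462,66,-39],[172,496,66,-39],[184,530,66,-39],[196,564,66,-39],[206,590,66,-39],[211,601,66,-39]]' 0 10; python3 -m pendant '[[0,0,0,0],[0,0,0,0],[0,0,0,0],[0,0,0,0]]'
python3 - <<'E'
from h import *
o=arm.observe();print(o)
p,d=arm.snapshot('scene');cv2.imwrite('pics/s1.png',p)
p,d=arm.snapshot('wrist');cv2.imwrite('pics/w1.png',p)
E
```

```text
time_s: 1.77
ee_pos: [462.1, 87.0, 280.1]
tcp_rot: [-1.572, 0.001, -1.796]
contact_force: [-0.4, 0.5, 0.1]
opening: 0.6
time_s: 2.1
ee_pos: [461.7, 82.7, 280.5]
tcp_rot: [-1.571, -0.0, -1.801]
contact_force: [-0.1, -0.2, 0.5]
opening: 0.6
{'time_s': 2.1, 'joint_positions': array([-8.11100902e-02, -1.61687608e-01,  1.78731200e+00, -3.28982892e-04,
        1.51620972e+00,  1.72016081e+00]), 'qvel': array([-0.00297433, -0.0027369 ,  0.0014355 ,  0.00178119, -0.00126202,
        0.00331755]), 'effort': array([ 3.48674571e-01, -2.66555303e+01, -3.32396972e+01,  1.67794473e-02,
       -7.51319085e-02, -5.86202979e-03]), 'ee_pos': array([461.74600728,  82.65472207, 280.49618426]), 'tcp_rot': array([-1.57098621e+00, -3.60761855e-04, -1.80125288e+00]), 'contact_force': array([-0.10190869, -0.19877619,  0.47101345]), 'torque': array([ 0.06831496, -0.00702887, -0.01374243]), 'opening': 0.5568240136561327}
```

View pics/w1.png

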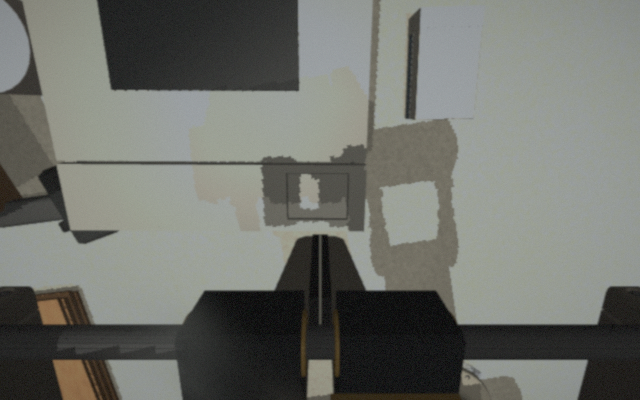

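View pics/s1.png

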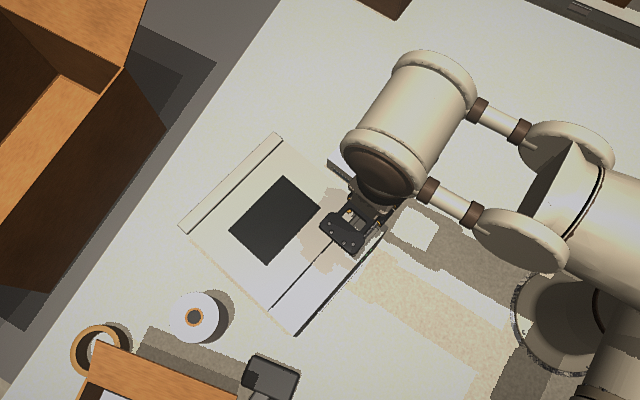

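The wrist view shows the key outline centred at about (318,195), square with the fingertips and lined up with them (column 320). I'll measure it from this view too.

Run:
```python
from h import *
c=cal('wrist');print(c)
q=np.array([pt(c,*x,z=170) for x in[(287,173),(348,173),(348,219),(287,219)]]);print(q.round(1),q.mean(0))
```

```text
{'vfov': 61.99283412119453, 'cx': 319.7939562786012, 'cy': 200.6436804067382, 'eye': array([537.75479696,  65.19800885, 449.79026003]), 'rotation': array([-2.79126935e-01, -7.22492615e-04, -1.80075054e+00])}
[[489.9 104.9 170. ]
 [478.   54.2 170. ]
 [437.4  62.7 170. ]
 [449.8 115.5 170. ]] [463.78172726  84.35765523 170.        ]
```

```bash
python3 -m pendant '[[1,1,-25,0],[1,1,-50,0],[1,1,-75,0],[1,1,-95,0],[1,1,-103,0],[1,1,-105,0],[1,1,-105,0],[1,1,-105,0]]'; python3 -m pendant '[[0,0,-2,0],[0,0,-4,0],[0,0,-6,0],[0,0,-7,0],[0,0,-7,0],[0,0,-7,0]]'
```

```text
time_s: 2.87
ee_pos: [464.0, 84.5, 177.1]
tcp_rot: [-1.568, 0.0, -1.8]
contact_force: [0.4, -0.1, 0.4]
opening: 0.6
time_s: 3.37
ee_pos: [463.0, 84.7, 168.6]
tcp_rot: [-1.571, 0.0, -1.8]
contact_force: [0.6, 0.2, -0.7]
opening: 0.7
```

At z = 168.6, below the strip surface, there is no force, so the fingertips are inside the opening. I'll press in small steps.

```bash
python3 -m pendant '[[0,0,-1,0],[0,0,-2,0],[0,0,-2,0]]';python3 -m pendant '[[0,0,-1,0],[0,0,-2,0],[0,0,-2,0]]'
```

```text
time_s: 3.62
ee_pos: [463.1, 84.7, 166.8]
tcp_rot: [-1.571, 0.0, -1.8]
contact_force: [-0.2, -0.3, 1.5]
opening: 0.6
time_s: 3.87
ee_pos: [463.1, 84.7, 164.7]
tcp_rot: [-1.57, 0.0, -1.8]
contact_force: [-0.8, -0.6, 2.7]
opening: 0.3
```

```bash
python3 -m pendant '[[0,0,-1,0],[0,0,-2,0],[0,0,-2,0]]';python3 -m pendant '[[0,0,-1,0],[0,0,-1,0],[0,0,-1,0]]'
```

```text
time_s: 4.12
ee_pos: [463.1, 84.7, 162.6]
tcp_rot: [-1.571, 0.0, -1.8]
contact_force: [-1.1, 0.2, 4.2]
opening: 0.6
time_s: 4.37
ee_pos: [463.2, 84.7, 162.3]
tcp_rot: [-1.57, -0.0, -1.8]
contact_force: [-3.7, 1.2, 7.7]
opening: 0.2
```

The key bottomed out: the force rose to 7.7 N with no further travel. I'll check the cover.

```bash
python3 -m pendant '[[0,0,0,0],[0,0,0,0],[0,0,0,0],[0,0,0,0]]'
python3 - <<'E'
from h import *
p,d=arm.snapshot('wrist');cv2.imwrite('pics/w2.png',p)
print(arm.observe()['contact_force'])
E
```

```text
time_s: 4.7
ee_pos: [463.2, 84.7, 162.3]
tcp_rot: [-1.57, 0.0, -1.8]
contact_force: [-2.9, 0.2, 8.1]
opening: 0.4
[-2.94425372  0.16664127  7.83473777]
```

View pics/w2.png

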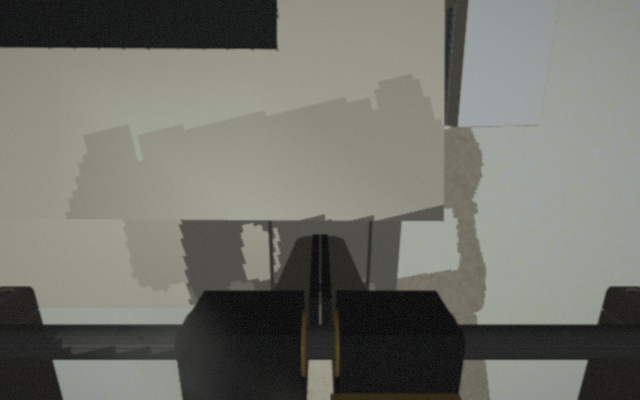

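The cover has sprung up: its front edge is now at about row 218 and clear of the fingers. I'll lift straight up, then back away.

```bash
python3 -m pendant '[[0,0,2,0],[0,0,6,0],[0,0,12,0],[0,0,25,0],[0,0,45,0],[0,0,70,0],[0,0,95,0],[0,0,120,0],[0,0,145,0],[-15,-20,165,0],[-35,-50,170,0],[-45,-85,170,0],[-45,-120,170,0],[-45,-155,170,0],[-45,-190,170,0],[-45,-225,170,0],[-45,-260,170,0],[-45,-280,170,0],[-45,-280,170,0],[-45,-280,170,0]]'; python3 -m pendant '[[0,0,0,0],[0,0,0,0],[0,0,0,0],[0,0,0,0],[0,0,0,0],[0,0,0,0],[0,0,0,0],[0,0,0,0]]'
python3 - <<'E'
from h import *
for n in('scene','top'):
    p,d=arm.snapshot(n);cv2.imwrite(f'pics/{n}3.png',p);np.savez(f'{n}3.npz',p=p,d=d)
c=cal('scene');D=np.load('scene3.npz')['d'];d0=np.load('scene0.npz')['d']
# heights above the closed cover -> angle from hinge
a=np.radians(-13.3);ctr=np.array([599.4,144.5]);R=np.array([[np.cos(a),-np.sin(a)],[np.sin(a),np.cos(a)]])
h=[]
for v in range(120,340,3):
  for u in range(180,390,3):
    if D[v,u]>0:
      p=pt(c,u,v,d=D[v,u]);l=R.T@(p[:2]-ctr)
      if -85<l[0]<-20 and abs(l[1])<100 and p[2]>185:h.append((l[0],p[2]))
h=np.array(h);k=np.polyfit(h[:,0],h[:,1],1);print(len(h),'cover angle',-np.arctan(k[0]))
o0=np.load('scene0.npz')['p'].astype(int);
t0,t1=np.load('top0.npz')['p'].astype(int),np.load('top3.npz')['p'].astype(int)
for n,(u0,u1,v0,v1) in dict(roll=(184,222,140,182),carton=(362,402,182,236),scanner=(155,218,208,252)).items():
    A=t0[v0:v1,u0:u1].mean(2).astype(np.float32);B=t1[v0:v1,u0:u1].mean(2).astype(np.float32)
    print(n,cv2.phaseCorrelate(A,B),abs(A-B).mean())
print(arm.observe()['contact_force'],arm.observe()['time_s'])
E
```

```text
time_s: 6.42
ee_pos: [417.6, -195.7, 331.1]
tcp_rot: [-1.572, 0.001, -1.802]
contact_force: [-0.0, 0.9, 0.2]
opening: 0.4
time_s: 7.08
ee_pos: [418.0, -195.2, 331.6]
tcp_rot: [-1.571, 0.0, -1.8]
contact_force: [-0.2, -0.3, 1.0]
opening: 0.7
413 cover angle 0.24090619623917847
roll ((-0.02314856703510415, 0.49082022981760787), 0.9895344807042016) 7.7886376
carton ((0.03733250962132573, -0.015786066410033328), 0.6746977655975906) 7.626389
scanner ((0.0014960628506912599, 0.5323313221895241), 1.008970527847608) 6.157287
[-0.49234625 -0.50096101 -0.53278684] 7.1833
```

View pics/scene3.png

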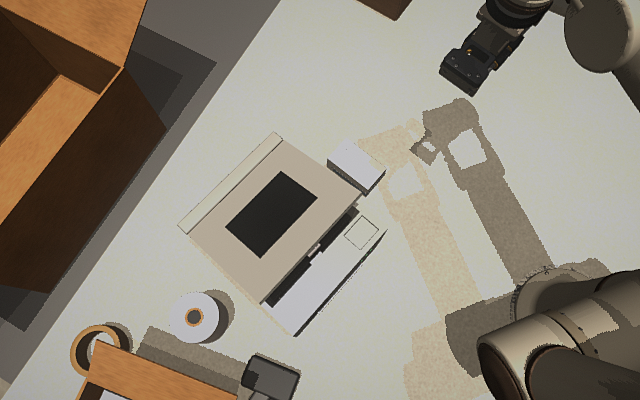

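View pics/top3.png

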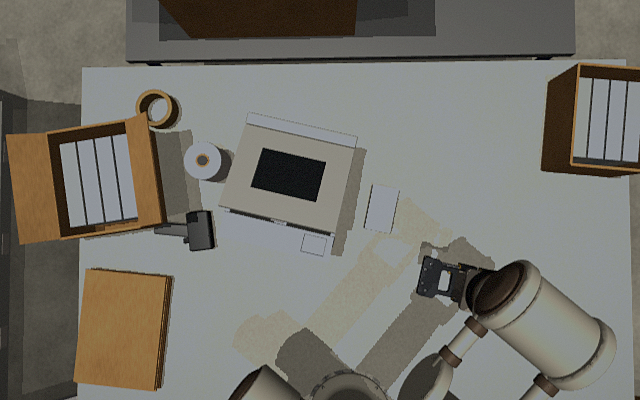

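The cover is ajar, the hand is clear and the bystanders look unmoved. The fit's height cut-off biases the angle, so I'll check it by edge height and confirm that it is still.

```bash
python3 -m pendant '[[0,0,0,0],[0,0,0,0],[0,0,0,0],[0,0,0,0],[0,0,0,0],[0,0,0,0],[0,0,0,0],[0,0,0,0],[0,0,0,0],[0,0,0,0],[0,0,0,0],[0,0,0,0]]' | head -1
python3 - <<'E'
from h import *
a=np.radians(-13.3);ctr=np.array([599.4,144.5]);R=np.array([[np.cos(a),-np.sin(a)],[np.sin(a),np.cos(a)]])
new=arm.snapshot('top')[1];ns=arm.snapshot('scene')[1]
for nm,n,D in(('t1','top',np.load('top3.npz')['d']),('t2','top',new),('s1','scene',np.load('scene3.npz')['d']),('s2','scene',ns)):
  c=cal(n);an=[]
  for v in range(100,340,2):
    for u in range(180,390,2):
      if D[v,u]>0:
        p=pt(c,u,v,d=D[v,u]);l=R.T@(p[:2]-ctr)
        if -65<l[0]<20 and abs(l[1])<100 and p[2]>120: an.append(np.arctan2(p[2]-165,120-l[0])-np.arctan2(5,120-l[0]))
  print(nm,len(an),np.percentile(an,[10,50,90]).round(3))
E
```

```text
time_s: 8.18
t1 864 [0.296 0.309 0.321]
t2 863 [0.297 0.309 0.323]
s1 1225 [0.297 0.307 0.318]
s2 1224 [0.297 0.307 0.318]
```

The cover holds steady at about 0.31 rad in both views, so I'm handing in.

```bash
python3 -c "
from station import arm
print(arm.hand_in())"
```

```text
the job is handed in; nothing more can be done
None
```

The release key is pressed, the cover has sprung ajar, and the job is handed in. `hand_in` gives no verdict, so the result rests on my own checks.

- **Finding the key:** I found it by its outline in the y = -90 section of the strip, at about (463, 84). All three cameras agreed to within 2 mm.
- **Pressing it:** With the fingers closed, the tips passed the strip surface without contact. The key then went down from about 168 to 162 mm, with about 8 N at the stop. I lifted straight up and withdrew.
- **Cover:** It stands at about 0.31 rad in both the top and scene views, and had not changed about 1 s later. My first line fit read 0.24 rad. I put that down to its height cut-off and replaced it with the edge-height check.
- **Roll, carton and scanner:** None shifted by more than about half a pixel (1–2 mm) in the top view. The carton match was weaker because the lighting changed, but it looks in place.
- **Release key and hand:** I did not measure the key's height after lifting off; its outline looks normal in the pictures. The hand is well clear, and the last force reading was near zero.

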